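# Dock the vial rack in the autosampler and shut the gate

## Task

Push the loaded vial rack along the worktop, never lifting it, into the rack bay of the autosampler until its leading end is fully home against the rubber stops; then swing the bay's gate fully shut behind it, against the keeper pin, so that the rising needle cannot drag the rack out again. Keep every vial standing in its hole and leave the other things on the worktop where they are.

Things in the scene. Friction and masses are not known exactly. Their poses are not given: they have to be found in the camera images.
- rack: Blue vial rack, 52 mm (its x) by 144 mm (y, long) by 34 mm high; about 0.3 kg with its six vials, their tops 60 mm above the worktop. Origin: centre of the underside; ends alike. Two decks (0-4 and 26-34 mm high), closed ends; an upright finger can push any side. It starts on the robot's side of the bay's line, short of the mouth, its y within 0.45 rad of the sampler's y. Friction about 0.6.
- vial_0: Glass sample vial amber with a black cap, 17 mm diameter, 56 mm tall, 15 g, standing loose in a hole of the rack (19 mm hole, 1 mm play a side). Origin: centre of its foot, 4 mm above the rack's underside; in the rack's frame at x = -12.5, y = 54 mm.
- vial_1: Glass sample vial clear with a white cap, 17 mm diameter, 56 mm tall, 15 g, standing loose in a hole of the rack (19 mm hole, 1 mm play a side). Origin: centre of its foot, 4 mm above the rack's underside; in the rack's frame at x = 12.5, y = 54 mm.
- vial_2: Glass sample vial amber with a black cap, 17 mm diameter, 56 mm tall, 15 g, standing loose in a hole of the rack (19 mm hole, 1 mm play a side). Origin: centre of its foot, 4 mm above the rack's underside; in the rack's frame at x = 12.5, y = 27 mm.
- vial_3: Glass sample vial clear with a white cap, 17 mm diameter, 56 mm tall, 15 g, standing loose in a hole of the rack (19 mm hole, 1 mm play a side). Origin: centre of its foot, 4 mm above the rack's underside; in the rack's frame at x = -12.5, y = 0 mm.
- vial_4: Glass sample vial amber with a black cap, 17 mm diameter, 56 mm tall, 15 g, standing loose in a hole of the rack (19 mm hole, 1 mm play a side). Origin: centre of its foot, 4 mm above the rack's underside; in the rack's frame at x = -12.5, y = -27 mm.
- vial_5: Glass sample vial clear with a white cap, 17 mm diameter, 56 mm tall, 15 g, standing loose in a hole of the rack (19 mm hole, 1 mm play a side). Origin: centre of its foot, 4 mm above the rack's underside; in the rack's frame at x = 12.5, y = -54 mm.
- sampler: Autosampler fixed to the worktop. Origin: middle of the bay's mouth, on the worktop; +y = the way the rack goes in, +x across it, away from the robot. No floor in the bay. Two rails 22 mm high, inner faces at x = -28.5 and 28.5 mm, flared to 80 mm apart between y = 30 and 5 mm. Rubber stops at y = 144 mm: the home rack's trailing end is at y = 0. A white tower 166 mm high stands beyond y = 113 mm.
- bay_home (a point): Point on the worktop where the rack's origin lies when the rack is fully home: 72 mm in from the mouth, on the bay's middle line.
- gate (a joint): Gate hinge, vertical axis, rad. 0 = shut: the bar lies across the mouth along the sampler's -x, inner face at y = -4 mm, end against the steel keeper pin. Grows as it opens, counterclockwise from above, to 2.0; at pi/2 the bar points along the sampler's -y. Begins at 1.5 to 1.8; stays where left (friction 0.03 N m). If the rack is not home, the bar meets its end and cannot shut.
- gate_hinge (a point): On the gate's hinge axis, 16 mm above the worktop, at sampler x = 52, y = -8 mm: beside the mouth, on the side away from the robot. The gate bar is steel, 8 mm thick, stands 8 to 24 mm above the worktop and reaches 110 mm from this axis.
- gate_post (a point): Point on the gate, 98 mm from the hinge axis, 26 mm above the worktop, at the foot of the upright black thumb post (12 to 15 mm diameter) that stands on the bar up to 40 mm above the worktop.
- dropper: Amber dropper bottle, 33 mm diameter, 94 mm tall, standing loose beyond the bay's line; origin at the centre of its foot. A bystander.
- amber_jar: Small amber jar with a white lid, 53 mm diameter, 62 mm tall, standing loose beyond the gate's hinge; origin at the centre of its foot. A bystander.
- loose_cap: White screw cap, 44 mm diameter, 24 mm high, loose beyond the bay's line; origin at the centre of its underside. A bystander.
- tape_roll: Roll of cream adhesive tape lying flat, 92 mm diameter, 24 mm high, loose, beyond the bay line to the right; origin at the centre of its underside. A bystander.
- timer: White bench timer standing upright, 20 x 66 x 58 mm, loose, to the right of the rack; origin at the centre of its underside. A bystander.

How it is judged:
On the way, in this order (a step that is already met when the one before it is completed fails the run):
1. the rack is fully home in the bay, against the stops, with the gate still open (y of rack in the frame of sampler between 0.067 and 0.076 m and x of rack in the frame of sampler between -0.006 and 0.006 m and angle between the y axis of rack and the y axis of sampler, either way round below 0.08 rad and height (world z) of rack below 0.006 m and value of joint gate above 0.3 rad), for 0.2 s.
2. the gate is fully shut behind the rack (value of joint gate below 0.06 rad), for 0.2 s.
At the end, for the whole second after the job is handed in: The rack stands flat on the worktop in the bay, its origin within 5 mm of fully home along the bay, 6 mm across it and 0.08 rad of its direction, at rest; the gate is within 0.06 rad of fully shut; all six vials stand upright in it (within 0.2 rad) (y of rack in the frame of sampler between 0.067 and 0.076 m and x of rack in the frame of sampler between -0.006 and 0.006 m and angle between the y axis of rack and the y axis of sampler, either way round below 0.08 rad and height (world z) of rack below 0.006 m and value of joint gate below 0.06 rad and linear speed of rack below 0.01 m/s and angle between each of vial_0, vial_1, vial_2, vial_3, vial_4, vial_5's own z axis and vertical below 0.2 rad); the robot touches nothing.
It fails at once if the rack is lifted off the worktop (8 mm) or tipped (0.2 rad) (height (world z) of rack above 0.008 m or angle between rack's own z axis and vertical above 0.2 rad).
It fails at once if a vial is drawn up in its hole (15 mm), knocked out or tipped (0.4 rad) (z of any of vial_0, vial_1, vial_2, vial_3, vial_4, vial_5 in the frame of rack above 0.019 m or angle between any of vial_0, vial_1, vial_2, vial_3, vial_4, vial_5's own z axis and vertical above 0.4 rad).
It fails at once if a bystander is moved by more than 20 mm (distance of any of dropper, amber_jar, loose_cap, tape_roll, timer from where it was at the start of the episode above 0.02 m).
It also fails if it takes over 59 s, if anything falls off the work surface, if the arm or the gripper's body presses on something with over 40 N, if the wrist force passes 120 N, or if a joint passes its speed limit or range.

## Robot

A 6-joint arm with a two-finger parallel gripper is mounted at the origin on a cart in front of the work surface, level with it; the furniture and walls round the work are solid. World frame = base frame: x ahead of the robot, y to its left, z up, the work surface at z = 0. Lengths are in m, angles in rad, forces in N, time in s.
With the tool pointing down it reaches from about 0.3 to 0.875 m from the base axis. Payload 6.4 kg.
Tool frame: the origin (TCP) lies midway between the tips of the shut fingers; the grasp point (between the pads) lies 19 mm behind it (hold_point_z is the distance from the TCP to the grasp point, in m); z points along the fingers, y is the line along which they close (so a half turn about z gives the same grasp; the last joint's range is limited). The gripper opens to 85 mm and grips with 20 to 120 N. Pads are 22 mm wide; open, the fingers measure 114 mm over their backs; the gripper's body (76 mm by 85 mm) begins 54 mm behind the grasp point. The pads swing forward as they close: fully open they stand 13 mm farther back than shut.
Start: joints at [1.116, 0.181, 1.607, -0, 1.354, -0.206], TCP at [0.142, 0.557, 0.231] pointing down, gripper open.
Joint ranges: [-2.99, 2.99], [-0.89, 2.07], [0.3, 2.58], [-1.14, 4.28], [0, 2.63], [-3.12, 3.12]. Speed limits (rad/s): [2.57, 2.57, 3.01, 3.14, 3.14, 3.14].

## Interface

Orientations are given as a rotation vector (axis times angle).
In Python, from cell import * gives the robot as it stands.
- The arm moves only by the tool send_rows, never from a script. Its argument "steps" is a list of rows, each an object of numbers: "tx", "ty", "tz": the shift along the tool's x, y, z in m; "roll": the turn about the tool's z in rad; "jaw": the finger opening in m, from 0 to 0.0854. In form: [{"tx": .., "ty": .., "tz": .., "roll": .., "jaw": ..}, ...]. A call has 1 to 5 rows; each row is the pose to reach, as a shift and turn from the pose commanded when the call began, along the tool's axes at that moment; what a row does not reach only later rows make up. A row lasts 1/12 s, in which the tool goes at most 41.7 mm and 7.16 degrees, less where a joint would pass 70% of its speed; a pose out of reach is approached as far as the arm can. A call with a gripper value outside its range is refused whole. The fingers move at their own pace and stop on an object; "grip_force" is the grip in N (left out, the last holds). Time passes only in rows, so rows that repeat a pose let the fingers close. It gives the time, the measured TCP pose, the force, the opening and the grip force at its end, in the units of the state.
- get_obs(): the state, without advancing time (a new reading comes with each control period).
- camera(name): name is "scene" or "side" or "wrist"; returns the picture (384x512x3 uint8, red, green, blue); there is no depth.
- camera_params(name): a dict with "K" (3x3 intrinsics, pixels), "R" (3x3) and "t" (3): a world point X has camera coordinates R X + t; the wrist camera has in their place "hand_eye" (4x4, takes a point from camera to tool coordinates, whose origin is the TCP and whose axes are the flange's). Camera axes: x right, y down, z forward; pixel columns grow to the right and rows downward; lengths in m; the calibration is good to about 2 mm. A picture is of the moment at which its call begins: read the wrist's pose just before it. camera_params takes no time and is no camera call.
- job_done(): hands the job in; it is judged then, once.
The state is a dict: "t": time; "joint_pos": joint angles; "qvel": joint speeds; "effort": joint torques, N m; "position": TCP position; "ee_rot": TCP orientation; "wrist_force": force on the tool from outside, world axes, zero at the start; "torque": the same for the moment, N m; "gripper_width": finger opening in m; "finger_force": force on a finger pad.
Only numpy, scipy, OpenCV 4.12 (cv2) and the standard library are available. Lean on these libraries where they do the work, as an engineer would, in place of code of your own. Each camera call takes 0.05 s, during which the arm holds its last target. There are 200 camera calls.

## Working session

There is one attempt and no reset: what is moved stays moved. The work goes in short steps, Python scripts to look and compute and a tool call to move; the robot and the scene stay as the last step left them, time stands still between calls to the robot, and variables do not carry over. Pictures are saved under pics/ and viewed, at most 10 in all, crops included, and the job is handed in when it is done.

Besides the shell and the picture viewer there is one more tool, called after "Emit:" as a command line: name --argument value ..., lists and objects as JSON in quotes. send_rows: Moves the arm, as the interface text tells. Its arguments: {"type":"object","properties":{"steps":{"type":"array","items":{"type":"object","properties":{"tx":{"type":"number"},"ty":{"type":"number"},"tz":{"type":"number"},"roll":{"type":"number"},"jaw":{"type":"number"}}}},"grip_force":{"type":"number"}},"required":["steps"]}

```bash
ls; mkdir -p pics; python3 - <<'E'
from cell import *
import cv2,numpy as np
o=get_obs();print(o)
for n in("scene","side"):
    im=camera(n);cv2.imwrite(f"pics/{n}0.png",im[:,:,::-1]);p=camera_params(n);print(n,p)
print(camera_params("wrist"))
E
```

```text
pics
{'t': 0.0, 'joint_pos': array([ 1.11569627e+00,  1.81510957e-01,  1.60799084e+00, -2.31996429e-05,
        1.35381177e+00, -2.06318437e-01]), 'qvel': array([ 0.00081702,  0.00052623, -0.00011424, -0.00277254, -0.00071284,
        0.00077059]), 'effort': array([-1.23533482e-03, -4.44865930e+01, -3.51337659e+01, -2.84312628e-04,
        8.91505071e-03, -3.04510525e-05]), 'position': array([0.14133335, 0.55679577, 0.23040937]), 'ee_rot': array([-3.89703635e-01, -3.11678564e+00,  2.56783854e-03]), 'wrist_force': array([ 0.66935834,  0.14308972, -0.52828802]), 'torque': array([-0.02773469,  0.04832819,  0.00605148]), 'finger_force': 0.0, 'gripper_width': 0.08539203187502974}
scene {'K': array([[413.8844171 ,   0.        , 256.01806031],
       [  0.        , 413.8844171 , 193.16693871],
       [  0.        ,   0.        ,   1.        ]]), 'R': array([[-0.81326135, -0.58164228, -0.01726961],
       [-0.35294387,  0.51665265, -0.78006452],
       [ 0.4626409 , -0.62830112, -0.62546071]]), 't': array([0.37359746, 0.34774555, 0.54501254])}
side {'K': array([[495.40581912,   0.        , 252.19749993],
       [  0.        , 495.40581912, 192.46888267],
       [  0.        ,   0.        ,   1.        ]]), 'R': array([[ 0.96778744, -0.2503654 , -0.02654487],
       [-0.11747496, -0.35579886, -0.92714983],
       [ 0.22268161,  0.90040232, -0.37374934]]), 't': array([-0.58210062,  0.04021817,  1.23888724])}
{'K': array([[274.54138527,   0.        , 255.75277573],
       [  0.        , 274.54138527, 190.67697581],
       [  0.        ,   0.        ,   1.        ]]), 'hand_eye': array([[ 3.28774728e-04, -9.57012656e-01, -2.90045976e-01,
         7.35813875e-02],
       [ 9.99999924e-01,  3.75214508e-04, -1.04501813e-04,
         1.04942316e-03],
       [ 2.08839016e-04, -2.90045919e-01,  9.57012707e-01,
        -1.43435760e-01],
       [ 0.00000000e+00,  0.00000000e+00,  0.00000000e+00,
         1.00000000e+00]])}
```

View pics/scene0.png

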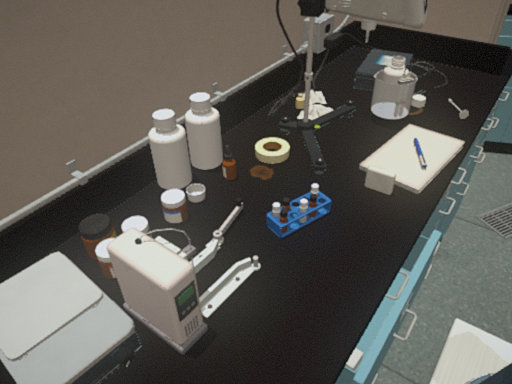

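View pics/side0.png

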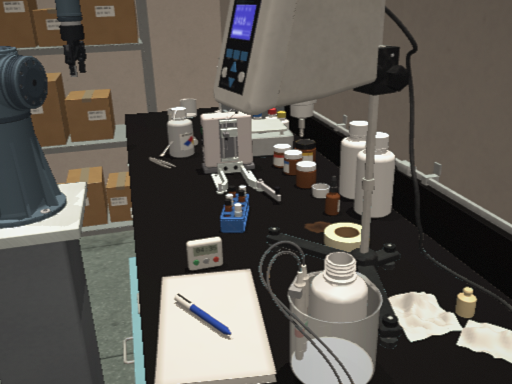

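```bash
python3 - <<'E'
import cv2
a=cv2.imread("pics/scene0.png")[170:350,100:340];b=cv2.imread("pics/side0.png")[100:280,170:310]
cv2.imwrite("pics/sc.png",cv2.resize(a,None,fx=3.3,fy=3.3,interpolation=3))
cv2.imwrite("pics/sd.png",cv2.resize(b,None,fx=3.3,fy=3.3,interpolation=3))
E
```

```text
(no output)
```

View pics/sc.png

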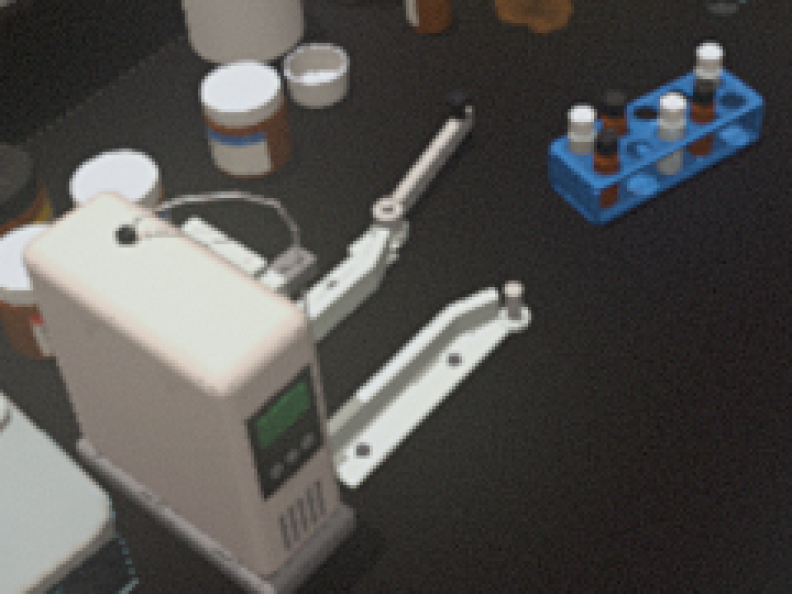

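View pics/sd.png

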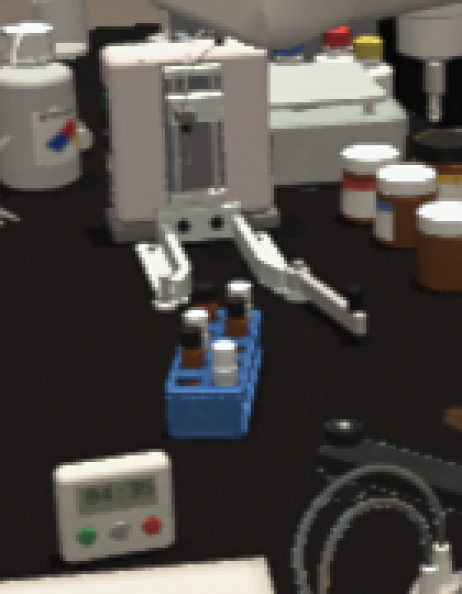

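```bash
cat > h.py <<'E'
import numpy as np,cv2
from scipy.optimize import least_squares
from scipy.spatial.transform import Rotation as Ro
from cell import *
def proj(n,X):
    p=camera_params(n);X=np.atleast_2d(X)@p["R"].T+p["t"];u=X@p["K"].T;return u[:,:2]/u[:,2:]
def ray(n,uv,z):
    p=camera_params(n);d=p["R"].T@np.linalg.inv(p["K"])@[uv[0],uv[1],1];c=-p["R"].T@p["t"];return c+d*(z-c[2])/d[2]
def wproj(X,o):
    p=camera_params("wrist");T=np.eye(4);T[:3,:3]=Ro.from_rotvec(o["ee_rot"]).as_matrix();T[:3,3]=o["position"]
    M=np.linalg.inv(T@p["hand_eye"]);X=np.atleast_2d(X)@M[:3,:3].T+M[:3,3];u=X@p["K"].T;return u[:,:2]/u[:,2:]
def wray(uv,o,z):
    p=camera_params("wrist");T=np.eye(4);T[:3,:3]=Ro.from_rotvec(o["ee_rot"]).as_matrix();T[:3,3]=o["position"]
    M=T@p["hand_eye"];d=M[:3,:3]@np.linalg.inv(p["K"])@[uv[0],uv[1],1];c=M[:3,3];return c+d*(z-c[2])/d[2]
def pl(q,P):
    P=np.atleast_2d(np.array(P,float));c,s=np.cos(q[2]),np.sin(q[2])
    return np.c_[q[0]+c*P[:,0]-s*P[:,1],q[1]+s*P[:,0]+c*P[:,1],P[:,2]]
def inv(q,P):
    P=np.atleast_2d(np.array(P,float))[:,:2]-np.array(q[:2]);c,s=np.cos(q[2]),np.sin(q[2]);return np.c_[c*P[:,0]+s*P[:,1],-s*P[:,0]+c*P[:,1]]
V=np.array([[-12.5,54,60],[12.5,54,60],[12.5,27,60],[-12.5,0,60],[-12.5,-27,60],[12.5,-54,60]])/1000
E
python3 - <<'E'
from h import *
S=lambda L:np.array(L)/3.3+[100,170]
D=lambda L:np.array(L)/3.3+[170,100]
vs=S([(606,135),(582,111),(615,93),(673,98),(704,85),(709,47)])
vd=D([(207,290),(240,285),(238,304),(195,311),(192,326),(224,344)])
for i in range(6): print(i,ray("scene",vs[i],.06).round(3),ray("side",vd[i],.06).round(3))
f=lambda q:np.r_[(proj("scene",pl(q,V))-vs).ravel(),(proj("side",pl(q,V))-vd).ravel()]
r=least_squares(f,[.55,-.1,0],loss="soft_l1");print("rack",r.x,f(r.x).round(1))
# sampler x,y,yaw,gate
def pts(s):
    g=s[3];post=[.052-.098*np.cos(g),-.008-.098*np.sin(g),.04]
    return pl(s,[[.052,-.008,.028],post,[-.040,.005,.022],[-.0285,.030,.022]])
ss=S([(388,206),(460,100),(496,291),(440,312)])
sd=D([(300,268),(355,292)])
for p,z in zip(ss,(.028,.04,.022,.022)):print(ray("scene",p,z).round(3))
for p,z in zip(sd,(.028,.04)):print(ray("side",p,z).round(3))
f=lambda s:np.r_[(proj("scene",pts(s))-ss).ravel(),(proj("side",pts(s))[:2]-sd).ravel()]
s=least_squares(f,[.55,.05,0,1.6],loss="soft_l1");print("samp",s.x,f(s.x).round(1))
print("rack in sampler",inv(s.x,[r.x[:2]]),r.x[2]-s.x[2])
E
```

```text
0 [ 0.507 -0.166  0.06 ] [ 0.509 -0.181  0.06 ]
1 [ 0.532 -0.177  0.06 ] [ 0.534 -0.179  0.06 ]
2 [ 0.525 -0.204  0.06 ] [ 0.524 -0.214  0.06 ]
3 [ 0.491 -0.22   0.06 ] [ 0.492 -0.217  0.06 ]
4 [ 0.481 -0.243  0.06 ] [ 0.485 -0.243  0.06 ]
5 [ 0.499 -0.28   0.06 ] [ 0.499 -0.28   0.06 ]
rack [ 0.50402174 -0.22453614 -0.33216954] [-0.1 -1.4 -0.3 -0.5 -0.2  0.1 -0.3 -0.2 -0.1 -1.1  0.1  0.1 -0.7 -1.7
 -0.2 -0.2 -0.7 -1.7  0.2  0.5 -0.4  0.6 -0.2  0. ]
[ 0.602 -0.064  0.028]
[ 0.618 -0.16   0.04 ]
[ 0.508 -0.05   0.022]
[ 0.525 -0.019  0.022]
[ 0.606 -0.077  0.028]
[ 0.623 -0.169  0.04 ]
samp [ 0.55184031 -0.05445043 -0.0796807   1.83611225] [ 0.1 -0.9 -0.4 -1.1 -2.9  0.3  0.9 -1.3 -2.1 -1.3 -1.4 -0.9]
rack in sampler [[-0.03412864 -0.17335225]] -0.25248884272524774
```

The scene pictures show the rack at about (300,213) and the gate open, with its post at (239,200). The rack's pair of vials (0 and 1) faces the sampler. I'll move to look from above.

Emit:
send_rows --steps '[{"tx": -0.029, "ty": -0.029, "tz": 0}, {"tx": -0.058, "ty": -0.058, "tz": -0.01}, {"tx": -0.087, "ty": -0.087, "tz": -0.02}, {"tx": -0.116, "ty": -0.116, "tz": -0.02}, {"tx": -0.145, "ty": -0.145, "tz": -0.02}]'

```text
invalid input at $.steps[0]: expected keys tx, ty, tz, roll, jaw
```

Emit:
send_rows --steps '[{"tx": -0.029, "ty": -0.029}, {"tx": -0.058, "ty": -0.058}, {"tx": -0.087, "ty": -0.087}, {"tx": -0.116, "ty": -0.116}, {"tx": -0.145, "ty": -0.145}]'

```text
invalid input at $.steps[0]: expected keys tx, ty, tz, roll, jaw
```

Emit:
send_rows --steps '[{"tx": -0.029, "ty": -0.029}, {"tx": -0.058, "ty": -0.058}, {"tx": -0.087, "ty": -0.087}, {"tx": -0.116, "ty": -0.116}, {"tx": -0.145, "ty": -0.145}]'

```text
invalid input at $.steps[0]: expected keys tx, ty, tz, roll, jaw
```

Emit:
send_rows --steps '[{"tx": -0.029, "ty": -0.029, "roll": 0.12}, {"tx": -0.058, "ty": -0.058, "roll": 0.24}, {"tx": -0.087, "ty": -0.087, "roll": 0.36}, {"tx": -0.104, "ty": -0.106, "roll": 0.48}, {"tx": -0.104, "ty": -0.106, "roll": 0.6}]'

```text
invalid input at $.steps[0]: expected keys tx, ty, tz, roll, jaw
```

Emit:
send_rows --steps '[{"roll": 0.12}, {"roll": 0.24}, {"roll": 0.36}, {"roll": 0.48}, {"roll": 0.6}]'

```text
invalid input at $.steps[0]: expected keys tx, ty, tz, roll, jaw
```

Emit:
send_rows --steps '[{"roll": 0.1}, {"roll": 0.2}, {"roll": 0.2}, {"roll": 0.2}]'

```text
invalid input at $.steps[0]: expected keys tx, ty, tz, roll, jaw
```

```bash
python3 - <<'E'
from h import *
o=get_obs();im=camera("wrist");print(o["t"],o["position"],Ro.from_rotvec(o["ee_rot"]).as_matrix().round(3),o["joint_pos"])
np.save("o1.npy",o,allow_pickle=True)
cv2.imwrite("pics/w1.png",cv2.resize(im[:,:,::-1],(800,600),interpolation=cv2.INTER_CUBIC))
E
```

```text
0.1 [0.14133556 0.55682691 0.23045449] [[-0.969  0.246 -0.001]
 [ 0.246  0.969 -0.001]
 [ 0.    -0.002 -1.   ]] [ 1.11570579e+00  1.81485053e-01  1.60792762e+00 -2.80241904e-06
  1.35382611e+00 -2.06318604e-01]
```

View pics/w1.png

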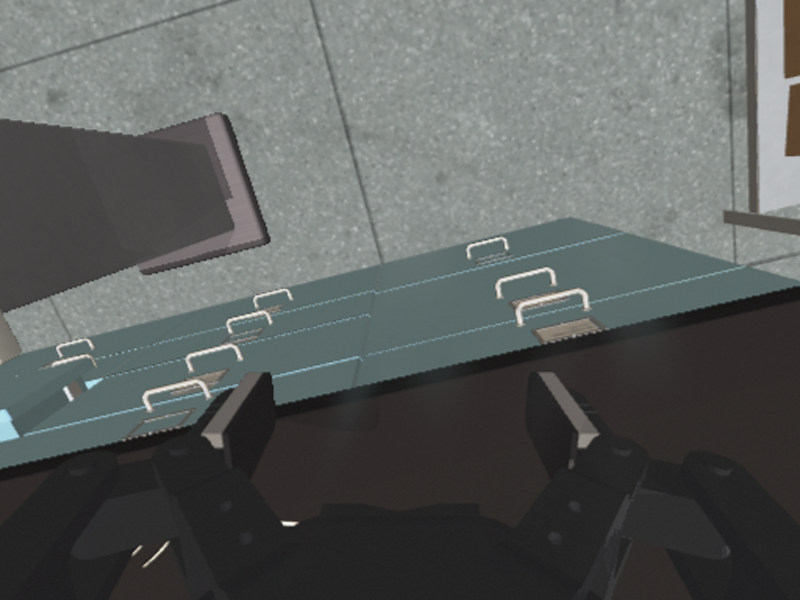

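The wrist picture shows only drawers and the fingers, because the moves were refused: every row needs all the keys. I'll resend them.

Emit:
send_rows --steps '[{"tx": -0.029, "ty": -0.029, "tz": 0, "roll": 0, "jaw": 0.085}, {"tx": -0.058, "ty": -0.058, "tz": -0.01, "roll": 0, "jaw": 0.085}, {"tx": -0.087, "ty": -0.087, "tz": -0.02, "roll": 0, "jaw": 0.085}, {"tx": -0.116, "ty": -0.116, "tz": -0.02, "roll": 0, "jaw": 0.085}, {"tx": -0.145, "ty": -0.145, "tz": -0.02, "roll": 0, "jaw": 0.085}]'

```text
t: 0.57
position: [0.2469, 0.3797, 0.2517]
ee_rot: [0.388, 3.117, 0.001]
wrist_force: [0.4, 0.8, 0.5]
gripper_width: 0.0848
finger_force: 0.0
```

Emit:
send_rows --steps '[{"tx": -0.029, "ty": -0.029, "tz": 0, "roll": 0, "jaw": 0.085}, {"tx": -0.058, "ty": -0.058, "tz": 0, "roll": 0, "jaw": 0.085}, {"tx": -0.087, "ty": -0.087, "tz": 0, "roll": 0, "jaw": 0.085}, {"tx": -0.116, "ty": -0.116, "tz": 0, "roll": 0, "jaw": 0.085}, {"tx": -0.145, "ty": -0.145, "tz": 0, "roll": 0, "jaw": 0.085}]'

```text
t: 0.98
position: [0.3516, 0.203, 0.2514]
ee_rot: [0.389, 3.117, 0.0]
wrist_force: [1.4, 0.5, -0.2]
gripper_width: 0.0849
finger_force: 0.0
```

Emit:
send_rows --steps '[{"tx": -0.029, "ty": -0.029, "tz": 0, "roll": 0, "jaw": 0.085}, {"tx": -0.058, "ty": -0.058, "tz": 0, "roll": 0, "jaw": 0.085}, {"tx": -0.087, "ty": -0.087, "tz": 0, "roll": 0, "jaw": 0.085}, {"tx": -0.116, "ty": -0.116, "tz": 0, "roll": 0, "jaw": 0.085}, {"tx": -0.145, "ty": -0.145, "tz": 0, "roll": 0, "jaw": 0.085}]'

```text
t: 1.4
position: [0.4566, 0.0265, 0.2513]
ee_rot: [0.391, 3.117, 0.0]
wrist_force: [1.0, 1.5, 0.8]
gripper_width: 0.0848
finger_force: 0.0
```

Emit:
send_rows --steps '[{"tx": -0.029, "ty": -0.029, "tz": 0, "roll": 0.12, "jaw": 0.085}, {"tx": -0.058, "ty": -0.058, "tz": 0, "roll": 0.24, "jaw": 0.085}, {"tx": -0.087, "ty": -0.087, "tz": 0, "roll": 0.36, "jaw": 0.085}, {"tx": -0.104, "ty": -0.106, "tz": 0, "roll": 0.48, "jaw": 0.085}, {"tx": -0.104, "ty": -0.106, "tz": 0, "roll": 0.6, "jaw": 0.085}]'

```text
t: 1.82
position: [0.5323, -0.1046, 0.2507]
ee_rot: [1.308, 2.855, -0.002]
wrist_force: [-1.8, 1.3, -0.7]
gripper_width: 0.085
finger_force: 0.0
```

Emit:
send_rows --steps '[{"tx": 0, "ty": 0, "tz": 0, "roll": 0.12, "jaw": 0.085}, {"tx": 0, "ty": 0, "tz": 0, "roll": 0.24, "jaw": 0.085}, {"tx": 0, "ty": 0, "tz": 0, "roll": 0.36, "jaw": 0.085}, {"tx": 0, "ty": 0, "tz": 0, "roll": 0.48, "jaw": 0.085}, {"tx": 0, "ty": 0, "tz": 0, "roll": 0.6, "jaw": 0.085}]'

```text
t: 2.23
position: [0.5305, -0.0997, 0.2509]
ee_rot: [-2.088, -2.346, 0.0]
wrist_force: [-0.0, 0.0, -0.3]
gripper_width: 0.085
finger_force: 0.0
```

Emit:
send_rows --steps '[{"tx": 0, "ty": 0, "tz": 0, "roll": 0.1, "jaw": 0.085}, {"tx": 0, "ty": 0, "tz": 0, "roll": 0.2, "jaw": 0.085}, {"tx": 0, "ty": 0, "tz": 0, "roll": 0.2, "jaw": 0.085}, {"tx": 0, "ty": 0, "tz": 0, "roll": 0.2, "jaw": 0.085}]'

```text
t: 2.57
position: [0.5306, -0.0997, 0.251]
ee_rot: [-2.303, -2.136, 0.0]
wrist_force: [0.9, 0.3, -0.1]
gripper_width: 0.0847
finger_force: 0.0
```

```bash
python3 - <<'E'
from h import *
o=get_obs();im=camera("wrist");print(o["t"],o["position"],Ro.from_rotvec(o["ee_rot"]).as_matrix().round(3),o["joint_pos"])
np.save("o1.npy",o,allow_pickle=True)
cv2.imwrite("pics/w2.png",cv2.resize(im[:,:,::-1],(800,600),interpolation=cv2.INTER_CUBIC))
E
```

```text
2.5667 [ 0.53060568 -0.09968519  0.25103492] [[ 0.075  0.997 -0.   ]
 [ 0.997 -0.075  0.   ]
 [ 0.    -0.    -1.   ]] [-4.05651278e-01  8.57853406e-02  1.67281282e+00 -2.91479730e-05
  1.38347606e+00 -3.30632501e-01]
```

View pics/w2.png

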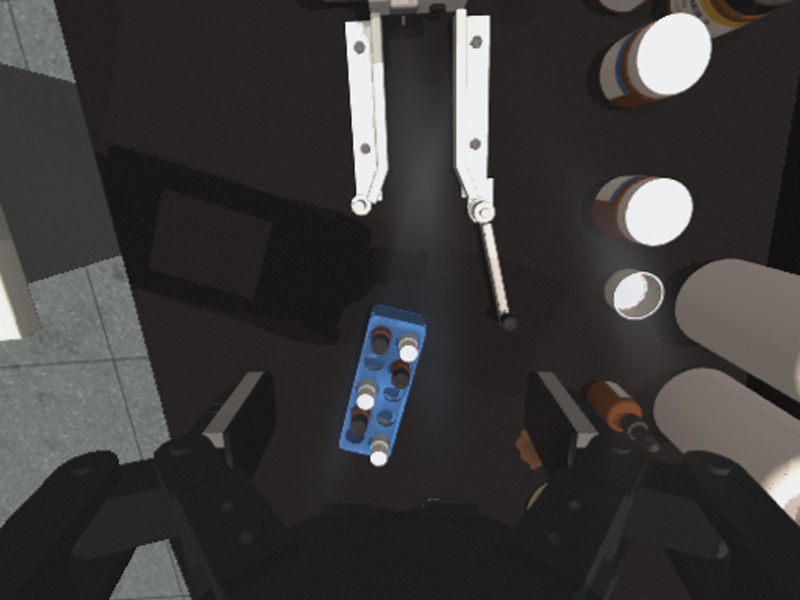

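```bash
python3 - <<'E'
from h import *
o=np.load("o1.npy",allow_pickle=True).item()
W=lambda L:(np.array(L,float)+.5)/1.5625-.5
vw=W([(381,346),(408,354),(401,383),(366,400),(358,430),(379,459)])
f=lambda q:(wproj(pl(q,V),o)-vw).ravel()
r=least_squares(f,[.504,-.224,-.33],loss="soft_l1").x;print("rack",r,f(r).round(1))
c=[wray(p,o,.034)[:2] for p in W([(372,319),(425,327),(391,457),(340,447)])];print("corner centre",np.mean(c,0),[np.linalg.norm(c[i]-c[i-1]).round(4) for i in range(4)],c)
a,b,d,e=[wray(p,o,.004)[:2] for p in W([(347,22),(490,15),(358,185),(487,178)])]
print("flange",a,b,d,e,np.linalg.norm(a-b),np.linalg.norm(d-e));m1=(a+b)/2;m2=(d+e)/2;u=(m1-m2);yaw=np.arctan2(-u[0],u[1]);print("mid",m1,m2,yaw)
h=wray(W((482,211)),o,.028)[:2];k=wray(W((361,205)),o,.03)[:2];p=wray(W((509,324)),o,.04)[:2]
print("hinge",h,"pin",k,"post",p,"|hp|",np.linalg.norm(h-p),"hk",np.linalg.norm(h-k), "yaw from h-k",np.arctan2(h[1]-k[1],h[0]-k[0]))
c_,s_=np.cos(yaw),np.sin(yaw);so=h-np.array([c_*.052+s_*.008,s_*.052-c_*.008]);S=[*so,yaw]
print("samp from hinge",S,"pin,post in S",inv(S,[k,p]),"mid in S",inv(S,[m1,m2]),"rack in S",inv(S,[r[:2]]),r[2]-yaw)
E
```

```text
rack [ 0.5037792  -0.22310599 -0.32939461] [-0.4  0.8  0.6  0.1 -0.1 -0.7 -0.2  1.4  0.5 -1.3 -0.2 -0.2]
corner centre [ 0.50434287 -0.22309021] [np.float64(0.1374), np.float64(0.048), np.float64(0.1406), np.float64(0.0513)] [array([ 0.50230679, -0.15139395]), array([ 0.54895924, -0.16251076]), array([ 0.50752857, -0.29684909]), array([ 0.45857689, -0.28160703])]
flange [0.50301835 0.08918929] [0.61659396 0.08556376] [ 0.49884365 -0.03637335] [ 0.61223363 -0.03890405] 0.11363346873264432 0.11341821725660664
mid [0.55980616 0.08737652] [ 0.55553864 -0.0376387 ] -0.03412269628301947
hinge [ 0.60296493 -0.06451618] pin [ 0.5021922  -0.05185434] post [ 0.62257735 -0.16293365] |hp| 0.10035260358702108 hk 0.1015650843449271 yaw from h-k -0.1249924624011565
samp from hinge [np.float64(0.5512681335120743), np.float64(-0.0547468046882303), np.float64(-0.03412269628301947)] pin,post in S [[-0.04914605  0.0012165 ]
 [ 0.07495862 -0.10569108]] mid in S [[0.00368436 0.14233188]
 [0.00368436 0.01724384]] rack in S [[-0.04171754 -0.16988132]] -0.2952719114409531
```

```bash
python3 - <<'E'
from h import *
o=np.load("o1.npy",allow_pickle=True).item()
g=cv2.cvtColor(cv2.imread("pics/w2.png"),cv2.COLOR_BGR2GRAY)
L=[]
for r in range(30,160,10):
    row=cv2.GaussianBlur(g,(3,3),0)[r].astype(int);a=420
    while row[a]<110:a-=1
    b=420
    while row[b]<110:b+=1
    P,Q=[wray((np.array([x,r])+.5)/1.5625-.5,o,0)[:2] for x in(a+.5,b-.5)]
    L.append([*P,*Q]);print(r,a,b,P.round(4),Q.round(4),(np.linalg.norm(P-Q)).round(4))
L=np.array(L);
for k in(0,2):print(np.polyfit(L[:,k+1],L[:,k],1))
m=(L[:,:2]+L[:,2:])/2;f=np.polyfit(m[:,1],m[:,0],1);print("mid x=",f,"yaw",-np.arctan(f[0]),"x at y=-.055",np.polyval(f,-.055))
print(list(cv2.GaussianBlur(g,(3,3),0)[100][340:500:2]))
E
```

```text
30 380 456 [0.529  0.0827] [0.5895 0.0782] 0.0606
40 381 456 [0.5292 0.0755] [0.5892 0.0711] 0.0601
50 381 455 [0.5286 0.0683] [0.5881 0.0639] 0.0597
60 382 455 [0.5288 0.061 ] [0.5878 0.0566] 0.0592
70 383 455 [0.529  0.0536] [0.5876 0.0492] 0.0588
80 383 455 [0.5283 0.0461] [0.5873 0.0417] 0.0591
90 384 455 [0.5285 0.0385] [0.587  0.0341] 0.0586
100 385 455 [0.5287 0.0308] [0.5867 0.0264] 0.0582
110 385 455 [0.528 0.023] [0.5864 0.0187] 0.0585
120 385 455 [0.5274 0.0152] [0.5861 0.0108] 0.0589
130 386 455 [0.5276 0.0072] [0.5858 0.0028] 0.0584
140 386 455 [ 0.5269 -0.0009] [ 0.5855 -0.0053] 0.0588
150 386 455 [ 0.5262 -0.009 ] [ 0.5852 -0.0134] 0.0591
[0.02785282 0.52711753]
[0.04414836 0.58561391]
mid x= [0.03600109 0.55634775] yaw -0.03598554836198015 x at y=-.055 0.5543676907921351
[np.uint8(37), np.uint8(37), np.uint8(37), np.uint8(37), np.uint8(34), np.uint8(177), np.uint8(243), np.uint8(239), np.uint8(239), np.uint8(239), np.uint8(239), np.uint8(239), np.uint8(239), np.uint8(239), np.uint8(239), np.uint8(239), np.uint8(229), np.uint8(211), np.uint8(235), np.uint8(239), np.uin
[... 153 characters left out ...]
.uint8(53), np.uint8(54), np.uint8(54), np.uint8(55), np.uint8(55), np.uint8(54), np.uint8(54), np.uint8(54), np.uint8(54), np.uint8(53), np.uint8(53), np.uint8(51), np.uint8(50), np.uint8(51), np.uint8(50), np.uint8(49), np.uint8(50), np.uint8(49), np.uint8(49), np.uint8(49), np.uint8(49), np.uint8(49), np.uint8(49), np.uint8(45), np.uint8(45), np.uint8(60), np.uint8(90), np.uint8(176), np.uint8(239), np.uint8(238), np.uint8(238), np.uint8(238), np.uint8(238), np.uint8(238), np.uint8(238), np.uint8(239), np.uint8(239), np.uint8(239), np.uint8(239), np.uint8(239), np.uint8(239), np.uint8(240), np.uint8(235), np.uint8(134), np.uint8(40), np.uint8(37), np.uint8(37), np.uint8(37), np.uint8(36)]
```

Emit:
send_rows --steps '[{"tx": -0.04, "ty": -0.007, "tz": 0.02, "roll": 0.1, "jaw": 0.085}, {"tx": -0.08, "ty": -0.014, "tz": 0.03, "roll": 0.2, "jaw": 0.085}, {"tx": -0.12, "ty": -0.021, "tz": 0.04, "roll": 0.255, "jaw": 0.085}, {"tx": -0.16, "ty": -0.028, "tz": 0.05, "roll": 0.255, "jaw": 0.085}, {"tx": -0.1685, "ty": -0.0287, "tz": 0.06, "roll": 0.255, "jaw": 0.085}]'

```text
t: 3.03
position: [0.4877, -0.2704, 0.1911]
ee_rot: [2.558, 1.82, -0.002]
wrist_force: [0.2, -0.6, 0.7]
gripper_width: 0.0854
finger_force: 0.0
```

Emit:
send_rows --steps '[{"tx": 0, "ty": 0, "tz": 0.04, "roll": 0, "jaw": 0.085}, {"tx": 0, "ty": 0, "tz": 0.08, "roll": 0, "jaw": 0.085}, {"tx": 0, "ty": 0, "tz": 0.08, "roll": 0, "jaw": 0.085}]'

```text
t: 3.28
position: [0.4842, -0.262, 0.1033]
ee_rot: [-2.547, -1.816, 0.005]
wrist_force: [-1.7, 0.4, -0.8]
gripper_width: 0.0846
finger_force: 0.0
```

```bash
python3 - <<'E'
from h import *
print("timer bottom corners",ray("side",(188,270),0),ray("side",(223,266),0))
o=get_obs();R=Ro.from_rotvec(o["ee_rot"]).as_matrix();im=camera("wrist");print(o["t"],o["position"],np.arctan2(R[1,1],R[0,1]))
np.save("o2.npy",o,allow_pickle=True)
im=cv2.resize(im[:,:,::-1],(768,576),interpolation=cv2.INTER_CUBIC)
for p in (wproj(pl([.504,-.223,-.33],V),o)+.5)*1.5-.5: cv2.circle(im,tuple(int(v) for v in p),4,(0,255,0),1)
cv2.imwrite("pics/w3.png",im)
E
```

```text
timer bottom corners [ 0.36640815 -0.42173522  0.        ] [ 0.43315704 -0.42674442  0.        ]
3.2833 [ 0.4842228  -0.26195359  0.10333943] -0.3321045406166528
```

View pics/w3.png

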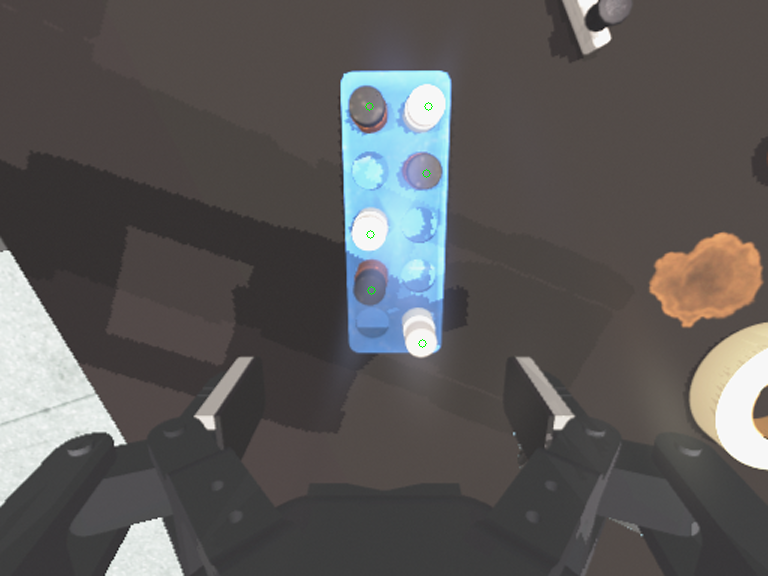

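Emit:
send_rows --steps '[{"tx": 0, "ty": 0, "tz": 0.03, "roll": 0, "jaw": 0.085}, {"tx": 0, "ty": 0, "tz": 0.06, "roll": 0, "jaw": 0.085}, {"tx": 0, "ty": 0, "tz": 0.09, "roll": 0, "jaw": 0.085}, {"tx": 0, "ty": 0, "tz": 0.103, "roll": 0, "jaw": 0.085}, {"tx": 0, "ty": 0, "tz": 0.103, "roll": 0, "jaw": 0.085}]'

```text
t: 3.75
position: [0.4884, -0.2644, 0.0073]
ee_rot: [-2.555, -1.822, 0.001]
wrist_force: [-0.4, -0.0, 0.1]
gripper_width: 0.085
finger_force: 0.0
```

Emit:
send_rows --grip_force 20 --steps '[{"tx": 0, "ty": 0, "tz": 0, "roll": 0, "jaw": 0.075}, {"tx": 0, "ty": 0, "tz": 0, "roll": 0, "jaw": 0.065}, {"tx": 0, "ty": 0, "tz": 0, "roll": 0, "jaw": 0.058}, {"tx": 0, "ty": 0, "tz": 0, "roll": 0, "jaw": 0.054}, {"tx": 0, "ty": 0, "tz": 0, "roll": 0, "jaw": 0.05}]'

```text
t: 4.17
position: [0.4899, -0.2663, 0.0102]
ee_rot: [2.556, 1.822, 0.001]
wrist_force: [-1.5, 1.0, 7.2]
gripper_width: 0.052
finger_force: 19.8
```

Emit:
send_rows --steps '[{"tx": 0, "ty": 0, "tz": 0, "roll": 0, "jaw": 0.05}, {"tx": 0, "ty": 0, "tz": 0, "roll": 0, "jaw": 0.05}, {"tx": 0, "ty": 0, "tz": 0, "roll": 0, "jaw": 0.05}]'

```text
t: 4.42
position: [0.4899, -0.2663, 0.0102]
ee_rot: [2.556, 1.822, 0.001]
wrist_force: [-2.2, 1.9, 7.3]
gripper_width: 0.0515
finger_force: 19.8
```

```bash
python3 - <<'E'
from h import *
o=get_obs();R=Ro.from_rotvec(o["ee_rot"]).as_matrix();im=camera("wrist");print(o["t"],o["position"],np.arctan2(R[1,1],R[0,1]),o["gripper_width"],o["finger_force"])
np.save("o3.npy",o,allow_pickle=True)
im=cv2.resize(im[:,:,::-1],(640,480),interpolation=cv2.INTER_CUBIC)
cv2.imwrite("pics/w4.png",im)
E
```

```text
4.4167 [ 0.48993252 -0.26629067  0.01022596] -0.3324344206547167 0.051533042429400176 19.821406602859497
```

View pics/w4.png

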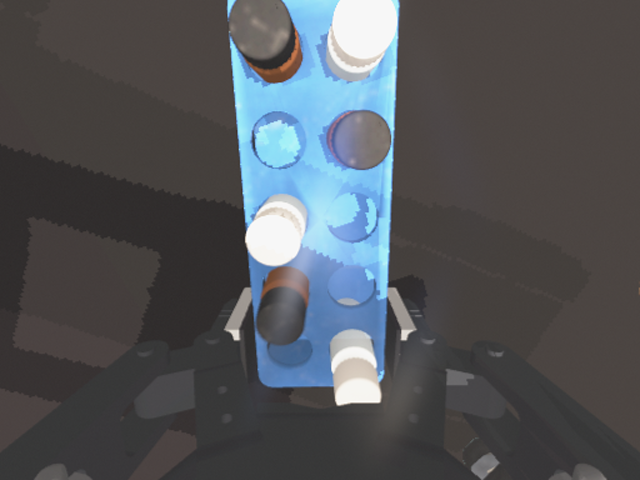

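```bash
python3 - <<'E'
from h import *
o=np.load("o3.npy",allow_pickle=True).item()
vw=(np.array([(262,30),(364,15),(360,139),(275,238),(282,318),(357,392)],float)+.5)/1.25-.5
f=lambda q:(wproj(pl(q,V),o)-vw).ravel()
r=least_squares(f,[.504,-.224,-.33],loss="soft_l1").x;print("rack",r,f(r).round(1))
print("tcp in rack",inv(r,[o["position"][:2]]))
A=np.array([.5485,-.1885]);d=A-o["position"][:2];R=Ro.from_rotvec(o["ee_rot"]).as_matrix();print("A shift tool",R[:2,:2].T@d)
E
```

```text
rack [ 0.50482008 -0.22174233 -0.30799514] [-1.6 -6.5  0.5  3.3  2.6 -1.6 -0.6  0.  -1.8  3.2  2.5  0.6]
tcp in rack [[-0.00068223 -0.04696519]]
A shift tool [0.09264492 0.02997427]
```

Emit:
send_rows --steps '[{"tx": 0.006, "ty": 0.002, "tz": -0.001, "roll": -0.02, "jaw": 0.05}, {"tx": 0.014, "ty": 0.005, "tz": -0.001, "roll": -0.05, "jaw": 0.05}, {"tx": 0.024, "ty": 0.009, "tz": -0.001, "roll": -0.08, "jaw": 0.05}, {"tx": 0.034, "ty": 0.012, "tz": -0.001, "roll": -0.115, "jaw": 0.05}, {"tx": 0.044, "ty": 0.015, "tz": -0.001, "roll": -0.15, "jaw": 0.05}]'

```text
t: 4.88
position: [0.5191, -0.2289, 0.0102]
ee_rot: [2.409, 2.012, -0.0]
wrist_force: [-2.0, -4.1, 5.8]
gripper_width: 0.0516
finger_force: 21.8
```

```bash
python3 - <<'E'
from h import *
o=get_obs();A=np.array([.5485,-.1885]);d=A-o["position"][:2];R=Ro.from_rotvec(o["ee_rot"]).as_matrix();print("A shift tool",o["position"],R[:2,:2].T@d,np.arctan2(R[1,1],R[0,1])+.037,o["wrist_force"])
E
```

```text
A shift tool [ 0.51906052 -0.22893172  0.0102499 ] [0.04502812 0.02176865] -0.14203827658578522 [-1.96383691 -4.09212223  5.77328258]
```

Emit:
send_rows --steps '[{"tx": 0.009, "ty": 0.004, "tz": 0, "roll": -0.035, "jaw": 0.05}, {"tx": 0.02, "ty": 0.009, "tz": 0, "roll": -0.07, "jaw": 0.05}, {"tx": 0.031, "ty": 0.014, "tz": 0, "roll": -0.105, "jaw": 0.05}, {"tx": 0.042, "ty": 0.02, "tz": 0, "roll": -0.142, "jaw": 0.05}, {"tx": 0.045, "ty": 0.0215, "tz": 0, "roll": -0.142, "jaw": 0.05}]'

```text
t: 5.3
position: [0.5488, -0.1872, 0.0102]
ee_rot: [2.259, 2.181, 0.0]
wrist_force: [-2.9, -4.7, 8.0]
gripper_width: 0.0513
finger_force: 22.1
```

Emit:
send_rows --steps '[{"tx": 0, "ty": 0, "tz": 0, "roll": 0, "jaw": 0.05}, {"tx": 0, "ty": 0, "tz": 0, "roll": 0, "jaw": 0.05}]'

```text
t: 5.47
position: [0.5489, -0.187, 0.0103]
ee_rot: [2.262, 2.178, 0.003]
wrist_force: [1.3, 1.4, 8.0]
gripper_width: 0.0513
finger_force: 22.1
```

```bash
python3 - <<'E'
from h import *
o=get_obs();A=np.array([.5485,-.1885]);d=A-o["position"][:2];R=Ro.from_rotvec(o["ee_rot"]).as_matrix();print("A shift tool",o["position"],R[:2,:2].T@d,np.arctan2(R[1,1],R[0,1])+.037,o["wrist_force"],o["gripper_width"])
o=get_obs();im=camera("wrist");np.save("o4.npy",o,allow_pickle=True)
cv2.imwrite("pics/w5.png",cv2.resize(im[:,:,::-1],(768,576),interpolation=cv2.INTER_CUBIC))
E
```

```text
A shift tool [ 0.54888465 -0.18703007  0.0102509 ] [-0.00148341 -0.00032887] -0.0007663895796914191 [1.25786645 1.40323081 7.99751048] 0.05131052854291101
```

View pics/w5.png

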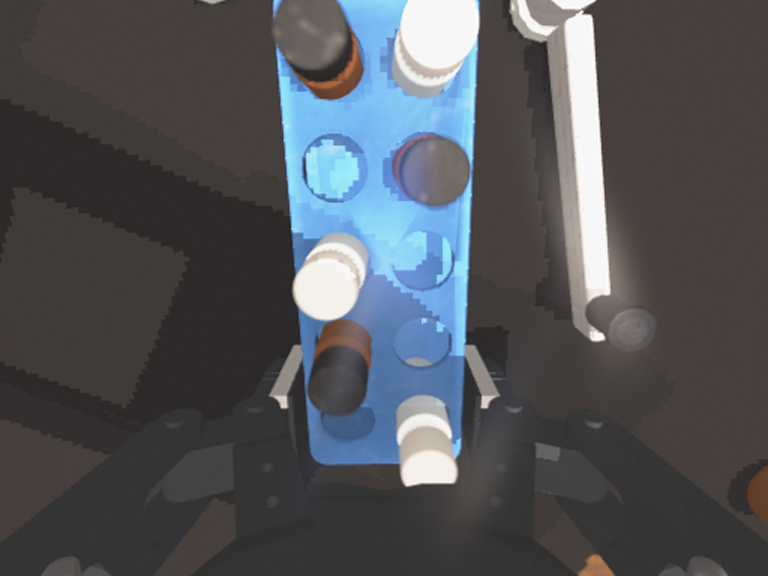

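The picture shows the rack squarely gripped with all six vials standing. The gate bar is clear to the right, its post at (630,328). Driving straight in.

Emit:
send_rows --steps '[{"tx": 0.008, "ty": 0, "tz": 0, "roll": 0, "jaw": 0.05}, {"tx": 0.02, "ty": 0, "tz": 0, "roll": 0, "jaw": 0.05}, {"tx": 0.032, "ty": 0, "tz": 0, "roll": 0, "jaw": 0.05}, {"tx": 0.042, "ty": 0, "tz": 0, "roll": 0, "jaw": 0.05}, {"tx": 0.05, "ty": 0, "tz": 0, "roll": 0, "jaw": 0.05}]'

```text
t: 5.93
position: [0.5503, -0.1379, 0.0102]
ee_rot: [2.262, 2.176, 0.001]
wrist_force: [-0.5, -5.3, 6.6]
gripper_width: 0.0519
finger_force: 21.8
```

Emit:
send_rows --steps '[{"tx": 0.006, "ty": 0, "tz": 0, "roll": 0, "jaw": 0.05}, {"tx": 0.013, "ty": 0, "tz": 0, "roll": 0, "jaw": 0.05}, {"tx": 0.02, "ty": 0, "tz": 0, "roll": 0, "jaw": 0.05}, {"tx": 0.02, "ty": 0, "tz": 0, "roll": 0, "jaw": 0.05}]'

```text
t: 6.27
position: [0.5511, -0.1171, 0.0102]
ee_rot: [2.262, 2.177, 0.002]
wrist_force: [0.3, -0.0, 7.0]
gripper_width: 0.0516
finger_force: 21.8
```

```bash
python3 - <<'E'
from h import *
o=get_obs();S=[.5535,-.054,-.037];R=Ro.from_rotvec(o["ee_rot"]).as_matrix();print("tcp in S",inv(S,[o["position"][:2]]),o["position"],np.arctan2(R[1,1],R[0,1])+.037,o["wrist_force"],o["torque"],o["gripper_width"])
E
```

```text
tcp in S [[-6.06751194e-05 -6.31381253e-02]] [ 0.55110379 -0.11709267  0.01020722] -0.0015891511297304872 [ 0.30450536 -0.01424051  6.9662298 ] [ 0.00625935 -0.12279814 -0.06443285] 0.05156942033068483
```

Emit:
send_rows --steps '[{"tx": 0.007, "ty": 0, "tz": 0, "roll": 0, "jaw": 0.05}, {"tx": 0.015, "ty": 0, "tz": 0, "roll": 0, "jaw": 0.05}, {"tx": 0.022, "ty": 0, "tz": 0, "roll": 0, "jaw": 0.05}, {"tx": 0.026, "ty": 0, "tz": 0, "roll": 0, "jaw": 0.05}, {"tx": 0.026, "ty": 0, "tz": 0, "roll": 0, "jaw": 0.05}]'

```text
t: 6.68
position: [0.5521, -0.0914, 0.0102]
ee_rot: [2.262, 2.177, 0.002]
wrist_force: [-0.0, -1.0, 7.3]
gripper_width: 0.0515
finger_force: 21.9
```

Emit:
send_rows --steps '[{"tx": 0, "ty": 0, "tz": 0, "roll": 0, "jaw": 0.055}, {"tx": 0, "ty": 0, "tz": 0, "roll": 0, "jaw": 0.06}, {"tx": 0, "ty": 0, "tz": 0, "roll": 0, "jaw": 0.06}, {"tx": 0, "ty": 0, "tz": 0, "roll": 0, "jaw": 0.06}]'

```text
t: 7.02
position: [0.5503, -0.0918, 0.0087]
ee_rot: [-2.265, -2.175, 0.001]
wrist_force: [-0.8, -0.2, 0.6]
gripper_width: 0.06
finger_force: 0.0
```

```bash
python3 - <<'E'
from h import *
o=get_obs();S=[.5535,-.054,-.037];R=Ro.from_rotvec(o["ee_rot"]).as_matrix();print("tcp in S",inv(S,[o["position"][:2]]),o["position"],np.arctan2(R[1,1],R[0,1])+.037,o["wrist_force"],o["torque"],o["gripper_width"])
E
```

```text
tcp in S [[-0.00184927 -0.03788922]] [ 0.55025041 -0.09179488  0.00867735] -0.003381296392612261 [-0.81159249 -0.15319884  0.55926818] [ 6.25832381e-05 -1.06050433e-02  1.87820494e-02] 0.060020402567219015
```

Emit:
send_rows --steps '[{"tx": -0.01, "ty": 0.001, "tz": 0, "roll": 0, "jaw": 0.06}, {"tx": -0.025, "ty": 0.0018, "tz": 0, "roll": 0, "jaw": 0.06}, {"tx": -0.04, "ty": 0.0018, "tz": 0, "roll": 0, "jaw": 0.06}, {"tx": -0.052, "ty": 0.0018, "tz": 0, "roll": 0, "jaw": 0.06}, {"tx": -0.052, "ty": 0.0018, "tz": 0, "roll": 0, "jaw": 0.02}]'

```text
t: 7.43
position: [0.5508, -0.1481, 0.0095]
ee_rot: [2.269, 2.171, -0.0]
wrist_force: [-0.6, -0.6, 0.2]
gripper_width: 0.0494
finger_force: 0.0
```

Emit:
send_rows --steps '[{"tx": 0, "ty": 0, "tz": 0, "roll": 0, "jaw": 0.02}, {"tx": 0, "ty": 0, "tz": 0, "roll": 0, "jaw": 0.02}, {"tx": 0, "ty": 0, "tz": -0.002, "roll": 0, "jaw": 0.02}]'

```text
t: 7.68
position: [0.55, -0.144, 0.0108]
ee_rot: [-2.265, -2.175, 0.0]
wrist_force: [-0.3, -0.6, -1.0]
gripper_width: 0.02
finger_force: 0.0
```

Emit:
send_rows --steps '[{"tx": 0.006, "ty": 0, "tz": 0, "roll": 0, "jaw": 0.02}, {"tx": 0.013, "ty": 0, "tz": 0, "roll": 0, "jaw": 0.02}, {"tx": 0.02, "ty": 0, "tz": 0, "roll": 0, "jaw": 0.02}, {"tx": 0.027, "ty": 0, "tz": 0, "roll": 0, "jaw": 0.02}, {"tx": 0.034, "ty": 0, "tz": 0, "roll": 0, "jaw": 0.02}]'

```text
t: 8.1
position: [0.5521, -0.1097, 0.0114]
ee_rot: [2.265, 2.176, -0.0]
wrist_force: [0.5, -2.2, 0.0]
gripper_width: 0.0199
finger_force: 1.1
```

```bash
python3 - <<'E'
from h import *
o=get_obs();S=[.5535,-.054,-.037];R=Ro.from_rotvec(o["ee_rot"]).as_matrix();print("tcp in S",inv(S,[o["position"][:2]]),o["position"],np.arctan2(R[1,1],R[0,1])+.037,o["wrist_force"],o["torque"],o["gripper_width"])
E
```

```text
tcp in S [[ 0.00064435 -0.05570924]] [ 0.55208314 -0.10969495  0.01144147] -0.0032448039451908675 [ 0.45880505 -2.18620724  0.0426842 ] [-0.35161208  0.05026011 -0.00099304] 0.01994862242867067
```

Emit:
send_rows --steps '[{"tx": 0.007, "ty": 0, "tz": 0, "roll": 0, "jaw": 0.02}, {"tx": 0.014, "ty": 0, "tz": 0, "roll": 0, "jaw": 0.02}, {"tx": 0.021, "ty": 0, "tz": 0, "roll": 0, "jaw": 0.02}, {"tx": 0.028, "ty": 0, "tz": 0, "roll": 0, "jaw": 0.02}, {"tx": 0.035, "ty": 0, "tz": 0, "roll": 0, "jaw": 0.02}]'

```text
t: 8.52
position: [0.5535, -0.0751, 0.0114]
ee_rot: [2.266, 2.175, 0.0]
wrist_force: [-0.6, -2.8, 2.4]
gripper_width: 0.0202
finger_force: 1.4
```

Emit:
send_rows --steps '[{"tx": 0.001, "ty": 0, "tz": 0, "roll": 0, "jaw": 0.02}, {"tx": 0.002, "ty": 0, "tz": 0, "roll": 0, "jaw": 0.02}, {"tx": 0.003, "ty": 0, "tz": 0, "roll": 0, "jaw": 0.02}, {"tx": 0.004, "ty": 0, "tz": 0, "roll": 0, "jaw": 0.02}, {"tx": 0.005, "ty": 0, "tz": 0, "roll": 0, "jaw": 0.02}]'

```text
t: 8.93
position: [0.5536, -0.0709, 0.0113]
ee_rot: [2.267, 2.175, -0.0]
wrist_force: [-0.2, -2.1, 2.2]
gripper_width: 0.02
finger_force: 1.4
```

```bash
python3 - <<'E'
from h import *
o=get_obs();S=[.5535,-.054,-.037];R=Ro.from_rotvec(o["ee_rot"]).as_matrix();print("tcp in S",inv(S,[o["position"][:2]]),o["position"],np.arctan2(R[1,1],R[0,1])+.037,o["wrist_force"],o["torque"],o["gripper_width"])
E
```

```text
tcp in S [[ 0.00070544 -0.01691873]] [ 0.5535791  -0.07093325  0.01130461] -0.0044213587011330754 [-0.19711262 -2.12954099  2.23223396] [-0.40682434  0.07467031  0.03562973] 0.020014544777682393
```

Emit:
send_rows --steps '[{"tx": 0.001, "ty": 0, "tz": 0, "roll": 0, "jaw": 0.02}, {"tx": 0.002, "ty": 0, "tz": 0, "roll": 0, "jaw": 0.02}, {"tx": 0.003, "ty": 0, "tz": 0, "roll": 0, "jaw": 0.02}, {"tx": 0.004, "ty": 0, "tz": 0, "roll": 0, "jaw": 0.02}]'

```text
t: 9.27
position: [0.5541, -0.0679, 0.0114]
ee_rot: [2.264, 2.174, -0.002]
wrist_force: [0.1, -11.7, -0.5]
gripper_width: 0.0198
finger_force: 5.7
```

Emit:
send_rows --steps '[{"tx": 0.001, "ty": 0, "tz": 0, "roll": 0, "jaw": 0.02}, {"tx": 0.002, "ty": 0, "tz": 0, "roll": 0, "jaw": 0.02}]'

```text
t: 9.43
position: [0.5546, -0.0678, 0.0117]
ee_rot: [2.262, 2.173, -0.004]
wrist_force: [-1.3, -19.4, -1.0]
gripper_width: 0.0202
finger_force: 9.7
```

Emit:
send_rows --steps '[{"tx": 0, "ty": 0, "tz": 0, "roll": 0, "jaw": 0.02}, {"tx": 0, "ty": 0, "tz": 0, "roll": 0, "jaw": 0.02}, {"tx": 0, "ty": 0, "tz": 0, "roll": 0, "jaw": 0.02}, {"tx": 0, "ty": 0, "tz": 0, "roll": 0, "jaw": 0.02}]'

```text
t: 9.77
position: [0.5545, -0.0678, 0.0116]
ee_rot: [2.263, 2.173, -0.004]
wrist_force: [-0.3, -14.3, -0.4]
gripper_width: 0.0202
finger_force: 7.7
```

Emit:
send_rows --steps '[{"tx": -0.006, "ty": 0, "tz": 0, "roll": 0, "jaw": 0.02}, {"tx": -0.03, "ty": 0, "tz": 0, "roll": 0, "jaw": 0.02}, {"tx": -0.065, "ty": 0, "tz": -0.01, "roll": 0, "jaw": 0.02}, {"tx": -0.07, "ty": 0, "tz": -0.05, "roll": 0, "jaw": 0}, {"tx": -0.07, "ty": 0, "tz": -0.09, "roll": 0, "jaw": 0}]'

```text
t: 10.18
position: [0.5485, -0.1352, 0.0996]
ee_rot: [-2.265, -2.168, 0.003]
wrist_force: [0.5, -0.1, 0.1]
gripper_width: 0.0003
finger_force: 0.0
```

Emit:
send_rows --steps '[{"tx": 0, "ty": 0.02, "tz": -0.04, "roll": 0, "jaw": 0}, {"tx": 0, "ty": 0.02, "tz": -0.06, "roll": 0, "jaw": 0}, {"tx": 0, "ty": 0.02, "tz": -0.06, "roll": 0, "jaw": 0}, {"tx": 0, "ty": 0.02, "tz": -0.06, "roll": 0, "jaw": 0}]'

```text
t: 10.52
position: [0.5717, -0.1352, 0.1626]
ee_rot: [2.265, 2.174, 0.003]
wrist_force: [0.1, 0.1, -0.4]
gripper_width: 0.0
finger_force: 0.0
```

```bash
python3 - <<'E'
from h import *
o=get_obs();im=camera("wrist");np.save("o5.npy",o,allow_pickle=True);print(o["t"],o["position"])
cv2.imwrite("pics/w6.png",cv2.resize(im[:,:,::-1],(800,600),interpolation=cv2.INTER_CUBIC))
q=np.load("o1.npy",allow_pickle=True).item()
W=lambda p:(np.array(p,float)+.5)/1.5625-.5
print("jar",wray(W((650,212)),q,.062),"cap",wray(W((637,294)),q,.024),"dropper",wray(W((648,443)),q,.094))
E
```

```text
10.5167 [ 0.57173113 -0.13520893  0.16264383]
jar [ 0.72472367 -0.07121442  0.062     ] cap [ 0.74136948 -0.14897354  0.024     ] dropper [ 0.72238329 -0.25393729  0.094     ]
```

View pics/w6.png

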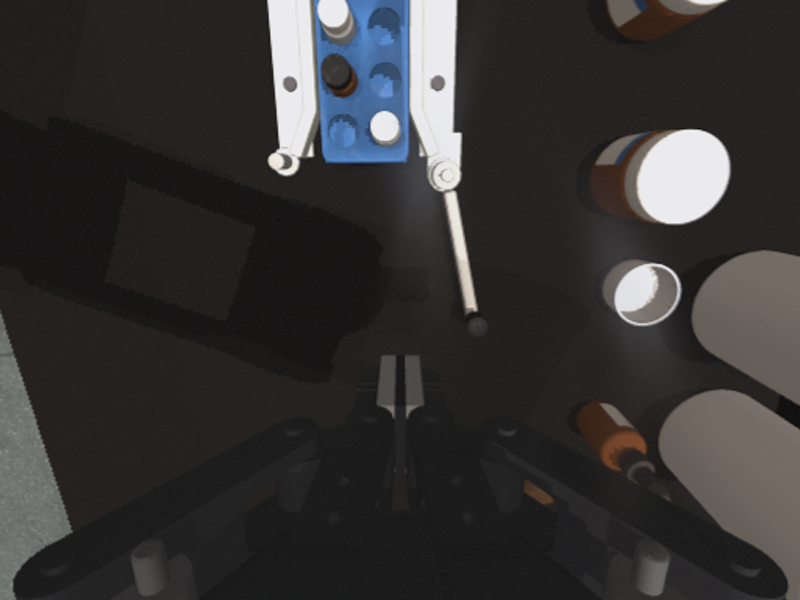

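The rack sits between the rails with its trailing edge at about (365,162), level with the hinge at (443,175) and the pin at (283,160). The vials in view stand. Checking the depth numerically while I bring the finger round behind the gate.

```bash
python3 - <<'E'
from h import *
o=np.load("o5.npy",allow_pickle=True).item()
W=lambda p:(np.array(p,float)+.5)/1.5625-.5
S=[.5535,-.054,-.037]
h=wray(W((446,175)),o,.028);p=wray(W((478,325)),o,.04);e1=wray(W((323,162)),o,.034);e2=wray(W((407,162)),o,.034);k=wray(W((275,159)),o,.03)
print(h,p,inv(S,[h,p,e1,e2,k]))
v=inv(S,[wray(W(x),o,.06) for x in((337,72),(385,127),(331,12))]);print(v, "v4,v5,v3 should be",[(-12.5,45),(12.5,18),(-12.5,72)])
d=(p-h)[:2];print("gate",np.arctan2(-d[1],-d[0])- S[2],np.linalg.norm(d))
E
```

```text
[ 0.60421662 -0.06571705  0.028     ] [ 0.62320962 -0.16169294  0.04      ] [[ 5.11153412e-02 -9.83294709e-03]
 [ 7.36456419e-02 -1.05040560e-01]
 [-2.40752449e-02 -1.94034425e-03]
 [ 2.66799575e-02 -2.10850484e-03]
 [-5.39930622e-02 -3.86758708e-05]]
[[-0.01004262  0.04198199]
 [ 0.014395    0.01542207]
 [-0.01179648  0.06892676]] v4,v5,v3 should be [(-12.5, 45), (12.5, 18), (-12.5, 72)]
gate 1.8031655814121403 0.0978371300089816
```

Emit:
send_rows --steps '[{"tx": -0.001, "ty": 0.03, "tz": 0, "roll": 0, "jaw": 0}, {"tx": -0.005, "ty": 0.06, "tz": 0, "roll": 0, "jaw": 0}, {"tx": -0.005, "ty": 0.08, "tz": 0, "roll": 0, "jaw": 0}, {"tx": -0.005, "ty": 0.08, "tz": 0.03, "roll": 0, "jaw": 0}, {"tx": -0.005, "ty": 0.08, "tz": 0.06, "roll": 0, "jaw": 0}]'

```text
t: 10.98
position: [0.6516, -0.1435, 0.0999]
ee_rot: [2.265, 2.176, 0.001]
wrist_force: [0.4, 0.3, -1.0]
gripper_width: -0.0002
finger_force: 0.0
```

```bash
python3 - <<'E'
from h import *
o=get_obs();S=[.5526,-.0558,-.037];R=Ro.from_rotvec(o["ee_rot"]).as_matrix()
print(o["position"],inv(S,[o["position"][:2]]))
for g in np.arange(1.8,-.01,-.15):
    P=np.array([[.052-.085*np.cos(g)+.018*np.sin(g),-.008-.085*np.sin(g)-.018*np.cos(g),0]])
    d=pl(S,P)[0,:2]-o["position"][:2];print(round(g,2),(R[:2,:2].T@d).round(4))
E
```

```text
[ 0.65162947 -0.14345706  0.09989793] [[ 0.10220426 -0.08393381]]
1.8 [-0.0028 -0.0134]
1.65 [-0.0075 -0.0255]
1.5 [-0.0103 -0.0382]
1.35 [-0.0111 -0.0512]
1.2 [-0.01   -0.0642]
1.05 [-0.007  -0.0769]
0.9 [-0.0021 -0.0889]
0.75 [ 0.0045 -0.1001]
0.6 [ 0.0127 -0.1102]
0.45 [ 0.0223 -0.119 ]
0.3 [ 0.0332 -0.1262]
0.15 [ 0.045  -0.1317]
0.0 [ 0.0575 -0.1354]
```

Emit:
send_rows --steps '[{"tx": 0, "ty": 0, "tz": 0.03, "roll": 0, "jaw": 0}, {"tx": 0, "ty": 0, "tz": 0.06, "roll": 0, "jaw": 0}, {"tx": 0, "ty": 0, "tz": 0.088, "roll": 0, "jaw": 0}, {"tx": 0, "ty": 0, "tz": 0.088, "roll": 0, "jaw": 0}]'

```text
t: 11.32
position: [0.6434, -0.1406, 0.0036]
ee_rot: [-2.256, -2.165, 0.01]
wrist_force: [-1.8, 1.2, -0.6]
gripper_width: 0.0003
finger_force: 0.0
```

Emit:
send_rows --steps '[{"tx": 0, "ty": 0, "tz": -0.002, "roll": 0, "jaw": 0}, {"tx": 0, "ty": 0, "tz": -0.002, "roll": 0, "jaw": 0}, {"tx": -0.002, "ty": -0.007, "tz": -0.002, "roll": 0, "jaw": 0}, {"tx": -0.004, "ty": -0.015, "tz": -0.002, "roll": 0, "jaw": 0}, {"tx": -0.008, "ty": -0.026, "tz": -0.002, "roll": 0, "jaw": 0}]'

```text
t: 11.73
position: [0.6251, -0.1508, 0.0175]
ee_rot: [2.264, 2.174, 0.003]
wrist_force: [1.0, 2.7, 3.8]
gripper_width: -0.0002
finger_force: 2.5
```

Emit:
send_rows --steps '[{"tx": -0.002, "ty": -0.012, "tz": 0, "roll": 0, "jaw": 0}, {"tx": -0.003, "ty": -0.025, "tz": 0, "roll": 0, "jaw": 0}, {"tx": -0.002, "ty": -0.038, "tz": 0, "roll": 0, "jaw": 0}, {"tx": 0.001, "ty": -0.051, "tz": 0, "roll": 0, "jaw": 0}, {"tx": 0.006, "ty": -0.063, "tz": 0, "roll": 0, "jaw": 0}]'

```text
t: 12.15
position: [0.5619, -0.1418, 0.0174]
ee_rot: [2.264, 2.173, 0.003]
wrist_force: [0.9, 1.2, 0.9]
gripper_width: 0.0003
finger_force: 1.1
```

Emit:
send_rows --steps '[{"tx": 0.006, "ty": -0.011, "tz": 0, "roll": 0, "jaw": 0}, {"tx": 0.014, "ty": -0.021, "tz": 0, "roll": 0, "jaw": 0}, {"tx": 0.024, "ty": -0.03, "tz": 0, "roll": 0, "jaw": 0}, {"tx": 0.035, "ty": -0.037, "tz": 0, "roll": 0, "jaw": 0}, {"tx": 0.042, "ty": -0.041, "tz": 0, "roll": 0, "jaw": 0}]'

```text
t: 12.57
position: [0.5217, -0.0977, 0.0163]
ee_rot: [2.266, 2.175, 0.001]
wrist_force: [0.9, -0.0, -0.1]
gripper_width: -0.0005
finger_force: 0.2
```

```bash
python3 - <<'E'
from h import *
o=get_obs();S=[.5526,-.0558,-.037]
print(o["position"],inv(S,[o["position"][:2]]),o["wrist_force"],o["t"])
E
```

```text
[ 0.52168519 -0.0976775   0.01630995] [[-0.02934454 -0.04299242]] [ 0.90332939 -0.0484711  -0.13779289] 12.5667
```

Emit:
send_rows --steps '[{"tx": 0.004, "ty": -0.001, "tz": 0, "roll": 0, "jaw": 0}, {"tx": 0.008, "ty": -0.002, "tz": 0, "roll": 0, "jaw": 0}, {"tx": 0.011, "ty": -0.003, "tz": 0, "roll": 0, "jaw": 0}, {"tx": 0.014, "ty": -0.003, "tz": 0, "roll": 0, "jaw": 0}, {"tx": 0.016, "ty": -0.003, "tz": 0, "roll": 0, "jaw": 0}]'

```text
t: 12.98
position: [0.5202, -0.0822, 0.0153]
ee_rot: [2.267, 2.175, -0.0]
wrist_force: [-1.6, -0.3, 0.2]
gripper_width: 0.0003
finger_force: 0.2
```

Emit:
send_rows --steps '[{"tx": 0.001, "ty": 0, "tz": 0, "roll": 0, "jaw": 0}, {"tx": 0.002, "ty": 0, "tz": 0, "roll": 0, "jaw": 0}, {"tx": 0.003, "ty": 0, "tz": 0, "roll": 0, "jaw": 0}]'

```text
t: 13.23
position: [0.5202, -0.0794, 0.0152]
ee_rot: [-2.267, -2.175, 0.0]
wrist_force: [-0.3, -0.2, -0.5]
gripper_width: -0.0004
finger_force: 0.2
```

Emit:
send_rows --steps '[{"tx": 0.001, "ty": 0, "tz": 0, "roll": 0, "jaw": 0}, {"tx": 0.002, "ty": 0, "tz": 0, "roll": 0, "jaw": 0}, {"tx": 0.003, "ty": 0, "tz": 0, "roll": 0, "jaw": 0}]'

```text
t: 13.48
position: [0.5203, -0.0783, 0.0153]
ee_rot: [2.264, 2.175, -0.004]
wrist_force: [-3.0, -13.3, -2.2]
gripper_width: -0.0001
finger_force: 6.8
```

```bash
python3 - <<'E'
from h import *
o=get_obs();S=[.5526,-.0558,-.037]
print(o["position"],inv(S,[o["position"][:2]]),o["wrist_force"],o["t"])
E
```

```text
[ 0.52030336 -0.07831735  0.01532778] [[-0.03144158 -0.02369664]] [ -2.98565691 -13.26064875  -2.15124019] 13.4833
```

Emit:
send_rows --steps '[{"tx": 0.001, "ty": 0, "tz": 0, "roll": 0, "jaw": 0}, {"tx": 0.001, "ty": 0, "tz": 0, "roll": 0, "jaw": 0}, {"tx": 0.001, "ty": 0, "tz": 0, "roll": 0, "jaw": 0}, {"tx": 0.001, "ty": 0, "tz": 0, "roll": 0, "jaw": 0}]'

```text
t: 13.82
position: [0.5203, -0.0783, 0.0153]
ee_rot: [2.264, 2.174, -0.005]
wrist_force: [-2.5, -13.8, -3.4]
gripper_width: -0.0001
finger_force: 6.9
```

Emit:
send_rows --steps '[{"tx": -0.005, "ty": 0, "tz": 0, "roll": 0, "jaw": 0}, {"tx": -0.03, "ty": 0, "tz": 0, "roll": 0, "jaw": 0}, {"tx": -0.06, "ty": 0, "tz": -0.02, "roll": 0, "jaw": 0}, {"tx": -0.06, "ty": 0.01, "tz": -0.06, "roll": 0, "jaw": 0}, {"tx": -0.06, "ty": 0.02, "tz": -0.1, "roll": 0, "jaw": 0}]'

```text
t: 14.23
position: [0.5363, -0.1368, 0.1149]
ee_rot: [-2.267, -2.169, 0.002]
wrist_force: [1.8, -0.6, -0.1]
gripper_width: -0.0
finger_force: 0.0
```

Emit:
send_rows --steps '[{"tx": 0, "ty": 0.015, "tz": -0.04, "roll": 0, "jaw": 0}, {"tx": 0, "ty": 0.03, "tz": -0.05, "roll": 0, "jaw": 0}, {"tx": 0, "ty": 0.03, "tz": -0.05, "roll": 0, "jaw": 0}, {"tx": 0, "ty": 0.03, "tz": -0.05, "roll": 0, "jaw": 0}]'

```text
t: 14.57
position: [0.5682, -0.1373, 0.1657]
ee_rot: [2.265, 2.175, 0.001]
wrist_force: [-0.8, 0.3, -0.9]
gripper_width: 0.0001
finger_force: 0.0
```

```bash
python3 - <<'E'
from h import *
o=get_obs();im=camera("wrist");g=cv2.GaussianBlur(cv2.cvtColor(im,cv2.COLOR_RGB2GRAY),(3,3),0).astype(int)
S=[.5526,-.0558,-.037];print(o["t"],o["position"])
# bar outer top edge (z=24mm, y=-12mm when shut): first bright pixel coming from the robot-free floor side (-y)
for x in np.arange(-.02,.041,.01):
    ys=np.arange(-.06,.02,.0005);uv=wproj(pl(S,np.c_[np.full(len(ys),x),ys,np.full(len(ys),.024)]),o)
    v=np.array([g[int(round(b)),int(round(a))] for a,b in uv])
    br=ys[v>110];print(round(x,3),"bar y from",br.min().round(4) if len(br) else None,"to", (br[br<br.min()+.02].max().round(4) if len(br) else None))
# post: dark at predicted shut position
print("post px",wproj(pl(S,[[.052-.098,-.008,.04]]),o))
# rack edge / vials: blue mask trailing edge
b=(im[:,:,2].astype(int)-im[:,:,0]>60)
for x in(-.015,0,.015):
    ys=np.arange(-.04,.06,.0005);uv=wproj(pl(S,np.c_[np.full(len(ys),x),ys,np.full(len(ys),.034)]),o)
    w=ys[[b[int(round(q)),int(round(a))] if 0<=q<384 else False for a,q in uv]];print("rack top edge y",w.min() if len(w) else None)
cv2.imwrite("pics/w7.png",im[:,:,::-1])
E
```

```text
14.5667 [ 0.56824106 -0.13725589  0.16567492]
-0.02 bar y from -0.0115 to 0.008
-0.01 bar y from -0.0115 to 0.008
0.0 bar y from -0.0115 to 0.007
0.01 bar y from -0.0115 to 0.007
0.02 bar y from -0.0115 to 0.0075
0.03 bar y from -0.0115 to -0.0045
0.04 bar y from -0.0115 to 0.008
post px [[185.98160849 109.89702998]]
rack top edge y 3.469446951953614e-17
rack top edge y -0.0004999999999999657
rack top edge y 0.0005000000000000351
```

The gate bar's outer face lies at y = -11.5 mm all along its length, parallel to the mouth, so it is shut. The rack's trailing edge is at y = 0, so it is home. Handing in.

```bash
python3 -c "
from cell import *
print(job_done())"
```

```text
the job is handed in; nothing more can be done
None
```

The rack is home against the stops and the gate is shut on its keeper pin; the job was handed in at about 14.6 s, though the hand-in returned no verdict, and I last saw all six vials standing before the final push.

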